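Load the shaker platform, free its gate and latch it

TASK

Get the shaker platform ready to run: stand every sample glass upright on its black mat, work the jammed orange wedge out from under the open gate without dragging the gate along with it, and lay the wedge flat on the bench well clear of the gate's swing. With the glasses in and the gate still open and free of the wedge, swing the gate fully shut, lifting the brass latch bar over the striker so that it drops home in its catch. Leave the timer and the beaker where they are.

Things in the scene. Friction and masses are not known exactly. Their poses are not given: they have to be found in the camera images.
- platform: Shaker platform, fixed: aluminium plate 226 x 264 mm (x, y); black mat (180 x 240 mm, centred) 16 mm above the bench. Origin: centre of the underside. Rails 8 mm thick at heights 36 and 60 mm round three sides (x = -100, x = +100, y = -123 mm), posts to 74 mm; the side +y is shut by the blue gate at y = 148 mm: hinge post at (100, 148) mm, latch post and catch at (-100, 148) mm.
- glass_1: Sample glass with soil and extract under a white film lid, round, 46 to 49 mm across, 74 to 76 mm tall, 62 g, most of it low; origin: centre of its underside, z up. May be absent. Take it round the body from above.
- glass_2: Sample glass with soil and extract under a white film lid, round, 46 to 49 mm across, 74 to 76 mm tall, 62 g, most of it low; origin: centre of its underside, z up. May be absent. Take it round the body from above.
- glass_3: Sample glass with soil and extract under a white film lid, round, 46 to 49 mm across, 74 to 76 mm tall, 62 g, most of it low; origin: centre of its underside, z up. May be absent. Take it round the body from above.
- glass_4: Sample glass with soil and extract under a white film lid, round, 46 to 49 mm across, 74 to 76 mm tall, 62 g, most of it low; origin: centre of its underside, z up. May be absent. Take it round the body from above.
- wedge: Orange wedge, 130 mm long, 24 mm wide, 90 g. Origin on its underside; x points to the thin end; ramp 20 mm high at x = -50 mm, 4 mm at x = +55 mm. Starts flat on the bench, square to the open gate, thin end away from the robot, the gate's sprung shoe standing on it at about x = -12 mm (origin of the wedge some 12 mm beyond the shoe). It is free after some 40 mm of travel along its -x.
- wedge_tab (a point): Place to grip the wedge, 48 mm above its underside at x = -63 mm: upright orange tab 24 mm (wedge x) by 14 mm (wedge y), from the ramp up to 64 mm. Pulled straight the wedge drags the gate along. Rocked along wedge y by +-5 to 8 mm, with about 1 mm of pull along -x a stroke, it slips out under the shoe and the gate stays.
- shoe_sole (a point): Middle of the sole of the black sprung shoe under the gate, 130 mm from the hinge axis. It presses on the wedge with about 14 N, friction about 0.6. Sole 36 mm along the gate between two cheeks that reach 7.5 mm lower, 20 mm across the gate; it hangs 10 mm above the bench when free and can rise 13 mm.
- gate_hinge (a point): On the gate's upright hinge axis, 50 mm above the bench.
- gate (a joint): Blue gate's angle, rad: 0 shut, 1.6 at its open stop. At angle q it runs from the hinge along (-cos q, sin q) in the platform's x, y; its outer face looks along (sin q, cos q). 187 mm long, 9 mm thick, rails at heights 30 and 66 mm; stays where it is left (friction 0.45 N m, about 2.6 N at the knob, 3.5 N at the shoe).
- latch_bar (a joint): Angle of the brass latch bar on the gate's outer face, rad: 0 level at rest (as in the catch), grows as its free end is lifted, up to 0.6; it falls back by its own weight (70 g). With the bar down the striker stops the gate at about 0.09 rad; the bar clears the striker above about 0.2.
- latch_pivot (a point): Pivot of the latch bar: 85 mm from the hinge axis along the gate, 14 mm out from the gate's middle plane toward its outer face, 54 mm above the bench. The bar, 8 mm thick and 12 mm high, reaches 137 mm from the pivot toward the latch post.
- latch_knob (a point): Centre of the red ball knob, 24 mm across, on a stem on the latch bar. Bar down: 90 mm from the pivot along the gate (175 mm from the hinge axis), 14 mm out from the gate's middle plane, 52 mm above the pivot (106 mm above the bench). Lifting it turns the bar about the pivot; the gate can be swung by it too.
- catch_slot (a point): Middle of the slot of the brass catch on the latch post, where the bar lies when home. Slot 15 mm wide; the striker (plate 6 mm thick, 16 mm wide) is its outer wall and ends 68 mm above the bench, 20 mm above the underside of the lowered bar.
- timer: Bystander: white bench timer 62 x 66 x 20 mm, origin centre of the underside; leave alone.
- beaker: Bystander: glass beaker 62 mm across, 82 mm tall, origin centre of the underside; leave alone.
Mind the look-alikes: they are no part of the job. What is shaped like the glass_3 but red is not meant.

How it is judged:
On the way, in this order (a step that is already met when the one before it is completed fails the run):
1. all sample glasses stand on the mat and the wedge is laid aside, with the gate still wide open (above 1.2 rad) (x of glass_1 in the frame of platform between -0.085 and 0.085 m and y of glass_1 in the frame of platform between -0.115 and 0.125 m and z of glass_1 in the frame of platform between 0.008 and 0.024 m and angle between each of glass_1, glass_2, glass_3, glass_4's own z axis and vertical below 0.1 rad and x of glass_2 in the frame of platform between -0.085 and 0.085 m and y of glass_2 in the frame of platform between -0.115 and 0.125 m and z of glass_2 in the frame of platform between 0.008 and 0.024 m and x of glass_3 in the frame of platform between -0.085 and 0.085 m and y of glass_3 in the frame of platform between -0.115 and 0.125 m and z of glass_3 in the frame of platform between 0.008 and 0.024 m and x of glass_4 in the frame of platform between -0.085 and 0.085 m and y of glass_4 in the frame of platform between -0.115 and 0.125 m and z of glass_4 in the frame of platform between 0.008 and 0.024 m and horizontal distance between wedge and gate_hinge above 0.25 m and height (world z) of wedge below 0.008 m and angle between wedge's own z axis and vertical below 0.15 rad and value of joint gate above 1.2 rad), for 0.2 s.
2. the gate is brought home with the latch bar lifted over the striker (value of joint gate below 0.05 rad and value of joint latch_bar above 0.12 rad), for 0.05 s.
At the end, for the whole second after the job is handed in: Every glass present stands upright (0.1 rad), at rest, on the mat (origin within x +-85, y -115 to 125 mm of its middle); the wedge lies flat on the bench, at rest, its origin over 250 mm from the gate hinge; gate below 0.03 rad, latch bar below 0.05 rad (x of glass_1 in the frame of platform between -0.085 and 0.085 m and y of glass_1 in the frame of platform between -0.115 and 0.125 m and z of glass_1 in the frame of platform between 0.008 and 0.024 m and angle between each of glass_1, glass_2, glass_3, glass_4's own z axis and vertical below 0.1 rad and x of glass_2 in the frame of platform between -0.085 and 0.085 m and y of glass_2 in the frame of platform between -0.115 and 0.125 m and z of glass_2 in the frame of platform between 0.008 and 0.024 m and x of glass_3 in the frame of platform between -0.085 and 0.085 m and y of glass_3 in the frame of platform between -0.115 and 0.125 m and z of glass_3 in the frame of platform between 0.008 and 0.024 m and x of glass_4 in the frame of platform between -0.085 and 0.085 m and y of glass_4 in the frame of platform between -0.115 and 0.125 m and z of glass_4 in the frame of platform between 0.008 and 0.024 m and linear speed of each of glass_1, glass_2, glass_3, glass_4, wedge below 0.02 m/s and horizontal distance between wedge and gate_hinge above 0.25 m and height (world z) of wedge below 0.008 m and angle between wedge's own z axis and vertical below 0.15 rad and value of joint gate below 0.03 rad and value of joint latch_bar below 0.05 rad); the robot touches nothing.
It fails at once if the gate's shoe is dragged more than 22 mm along while the wedge is still under it (distance of shoe_sole from where it was at the start of the episode above 0.022 m and horizontal distance between wedge and shoe_sole below 0.045 m).
It fails at once if the timer or the beaker is moved by more than 30 mm (distance of any of timer, beaker from where it was at the start of the episode above 0.03 m).
Of glass_1, glass_2, glass_3, glass_4 only 3 to 4 are there at a start; the rules pass over those that are not, and their reading is None.
At some moment in a run one of glass_1, glass_2, glass_3, glass_4 may be knocked a few centimetres aside while the robot is not near it.
Once in a run the grip may slacken for a moment while it holds something.
It also fails if it takes over 210 s, if anything falls off the work surface, if the arm or the gripper's body presses on something with over 40 N, if the wrist force passes 120 N, or if a joint passes its speed limit or range.

ROBOT

A 6-joint arm with a two-finger parallel gripper is mounted at the origin on a cart in front of the work surface, level with it; the furniture and walls round the work are solid. World frame = base frame: x ahead of the robot, y to its left, z up, the work surface at z = 0. Lengths are in m, angles in rad, forces in N, time in s.
With the tool pointing down it reaches from about 0.35 to 0.775 m from the base axis. Payload 7.3 kg.
Tool frame: the origin (TCP) lies midway between the tips of the shut fingers; the grasp point (between the pads) lies 19 mm behind it; z points along the fingers, y is the line along which they close (so a half turn about z gives the same grasp; the last joint's range is limited). The gripper opens to 92 mm and grips with 3 to 60 N. Pads are 19 mm wide; open, the fingers measure 130 mm over their backs; the gripper's body (75 mm by 190 mm) begins 47 mm behind the grasp point.
Start: joints at [-1.44, 0.342, 1.524, -0, 1.275, -0.146], TCP at [0.143, -0.505, 0.227] pointing down, gripper open.
Joint ranges: [-2.53, 2.53], [-0.77, 2.02], [0.04, 2.7], [-1, 4.14], [0.28, 2.66], [-3.11, 3.11]. Speed limits (rad/s): [2.57, 2.57, 3.14, 3.14, 3.14, 3.14].

INTERFACE

Orientations are given as [roll, pitch, yaw] about the fixed x, y, z axes, in that order (R = Rz(yaw) Ry(pitch) Rx(roll)).
In Python, from cell import monitor, vision, workorder gives the robot as it stands.
- The arm moves only by the tool move_arm, never from a script. Its argument "rows" is a list of rows, each a list of 5 numbers: the shift along the world's x, y, z in mm, then the turn about the world's z in rad, then the closure, from -1 (fully open) to 1 (shut). A call has 1 to 12 rows; each row shifts and turns the commanded pose from where the row before left it; what a row does not reach is not made up. A row lasts 1/10 s, in which the tool goes at most 50 mm and 8.59 degrees, less where a joint would pass 70% of its speed; a pose out of reach is approached as far as the arm can. A call is refused whole if a number of a shift passes 50 or a number of a turn 0.15, either way. A call with a gripper value outside its range is refused whole. The fingers move at their own pace and stop on an object; "newtons" is the grip in N (left out, the last holds). Time passes only in rows, so rows that do not move let the fingers close. It gives the time, the measured TCP pose, the force, the opening and the grip force at its end, in the units of the state.
- monitor.observe(): the state, without advancing time (a new reading comes with each control period).
- vision.read_camera(name): name is "side" or "top" or "wrist"; returns the picture (384x512x3 uint8, red, green, blue); there is no depth.
- vision.get_calibration(name): a dict with "K" (3x3 intrinsics, pixels), "k1" (the pictures are not rectified: a ray, as slopes to the right and down, at radius r is drawn at 1 + k1 r^2 times it, then the intrinsics apply), "T" (4x4, takes a point from camera to world coordinates); the wrist camera has in their place "mount" (4x4, takes a point from camera to tool coordinates, whose origin is the TCP and whose axes are the flange's). Camera axes: x right, y up, looking along -z (the intrinsics and any distortion apply to the point x, -y, -z); pixel columns grow to the right and rows downward; lengths in m; the calibration is good to about 2 mm. A picture is of the moment at which its call begins: read the wrist's pose just before it. get_calibration takes no time and is no camera call.
- workorder.hand_in(): hands the job in; it is judged then, once.
The state is a dict: "time": time; "qpos": joint angles; "qvel": joint speeds; "joint_efforts": joint torques, N m; "tool_pos": TCP position; "tool_rot": TCP orientation; "contact_force": force on the tool from outside, world axes, zero at the start; "torque": the same for the moment, N m; "opening": finger opening in m; "grip_force": force on a finger pad.
Only numpy, scipy, OpenCV 4.12 (cv2) and the standard library are available. Lean on these libraries where they do the work, as an engineer would, in place of code of your own. Each camera call takes 0.05 s, during which the arm holds its last target. There are 200 camera calls.

## Working session

There is one attempt and no reset: what is moved stays moved. The work goes in short steps, Python scripts to look and compute and a tool call to move; the robot and the scene stay as the last step left them, time stands still between calls to the robot, and variables do not carry over. Pictures are saved under pics/ and viewed, at most 14 in all, crops included, and the job is handed in when it is done.

Besides the shell and the picture viewer there is one more tool, called after "Request:" as name(argument=value, ...) on one line, values as JSON. move_arm: Moves the arm, as the interface text tells. Its arguments: {"type":"object","properties":{"rows":{"type":"array","items":{"type":"array","items":{"type":"number"}}},"newtons":{"type":"number"}},"required":["rows"]}

```bash
ls; mkdir -p pics; cat > h.py <<'E'
import numpy as np, cv2
from cell import monitor, vision, workorder
from scipy.spatial.transform import Rotation as R
def cal(name,st=None):
    c=vision.get_calibration(name)
    if 'T' in c: T=np.array(c['T'])
    else:
        st=st or monitor.observe(); W=np.eye(4); W[:3,:3]=R.from_euler('xyz',st['tool_rot']).as_matrix(); W[:3,3]=st['tool_pos']
        T=W@np.array(c['mount'])
    return np.array(c['K']),float(c['k1']),T
def shot(name,fn=None):
    st=monitor.observe(); im=np.array(vision.read_camera(name)); 
    if fn: cv2.imwrite('pics/'+fn,im[:,:,::-1])
    return im,cal(name,st)
def ray(c,u,v):
    K,k1,T=c; a=np.linalg.solve(K,[u,v,1]); rd=np.hypot(a[0],a[1]); r=rd
    for _ in range(20): r=rd/(1+k1*r*r)
    s=r/rd if rd>0 else 1
    d=T[:3,:3]@np.array([a[0]*s,-a[1]*s,-1]); return T[:3,3],d
def onz(c,u,v,z):
    o,d=ray(c,u,v); return (o+d*(z-o[2])/d[2])
def proj(c,p):
    K,k1,T=c; q=np.linalg.inv(T)@np.append(p,1); x,y=q[0]/-q[2],-q[1]/-q[2]; f=1+k1*(x*x+y*y)
    return (K@[x*f,y*f,1])[:2]
def tri(c1,p1,c2,p2):
    o,d=ray(c1,*p1);o2,d2=ray(c2,*p2);A=np.stack([d,-d2],1);s=np.linalg.lstsq(A,o2-o,rcond=None)[0]
    a=o+d*s[0];b=o2+d2*s[1];return (a+b)/2,np.linalg.norm(a-b)
E
python3 - <<'E'
from h import *
a,ct=shot('top'); b,cs=shot('side'); 
print(monitor.observe()); print(ct[2],cs[2],ct[0],vision.get_calibration('wrist')['mount'])
for i,n in((a,'top0'),(b,'side0')): cv2.imwrite(f'pics/{n}.png',cv2.resize(i,(800,600),interpolation=cv2.INTER_CUBIC)[:,:,::-1])
E
```

```text
pics
{'time': 0.1, 'qpos': array([-1.43998580e+00,  3.42621726e-01,  1.52488581e+00, -1.32417527e-05,
        1.27539766e+00, -1.46020367e-01]), 'qvel': array([-0.00023465,  0.00086766, -0.00306329, -0.00032604, -0.00063474,
       -0.00039136]), 'joint_efforts': array([ 2.66244781e-03, -4.32004809e+01, -2.44694495e+01,  7.19819474e-02,
        5.25439298e-02, -4.97107430e-05]), 'tool_pos': array([ 0.14344851, -0.5046619 ,  0.22614317]), 'tool_rot': array([-3.14029224e+00, -1.78448817e-04,  2.76834645e-01]), 'contact_force': array([-0.34634561,  0.07735177,  0.05792533]), 'torque': array([-0.05162279, -0.00116074, -0.01913669]), 'grip_force': 0.0, 'opening': 0.09175255764130102}
[[-2.78716824e-02  9.86303043e-01 -1.62571449e-01  3.14361284e-01]
 [-9.99610624e-01 -2.77170346e-02  3.21971859e-03 -4.16629920e-02]
 [-1.33038022e-03  1.62597886e-01  9.86691521e-01  1.61539359e+00]
 [ 0.00000000e+00  0.00000000e+00  0.00000000e+00  1.00000000e+00]] [[-9.89333260e-01  7.23161571e-02 -1.26451867e-01  4.12290025e-01]
 [-1.45667181e-01 -4.85892934e-01  8.61794134e-01  9.89465358e-01]
 [ 8.79571528e-04  8.71021487e-01  4.91244131e-01  6.95852117e-01]
 [ 0.00000000e+00  0.00000000e+00  0.00000000e+00  1.00000000e+00]] [[413.39166793   0.         255.76585004]
 [  0.         413.39166793 193.25398825]
 [  0.           0.           1.        ]] [[-3.29050582e-04  9.53660471e-01  3.00884692e-01  8.09825549e-02]
 [ 9.99999708e-01  5.21259053e-04 -5.58531800e-04 -3.31855618e-04]
 [-6.89488569e-04  3.00884421e-01 -9.53660364e-01 -1.57837894e-01]
 [ 0.00000000e+00  0.00000000e+00  0.00000000e+00  1.00000000e+00]]
```

View pics/top0.png

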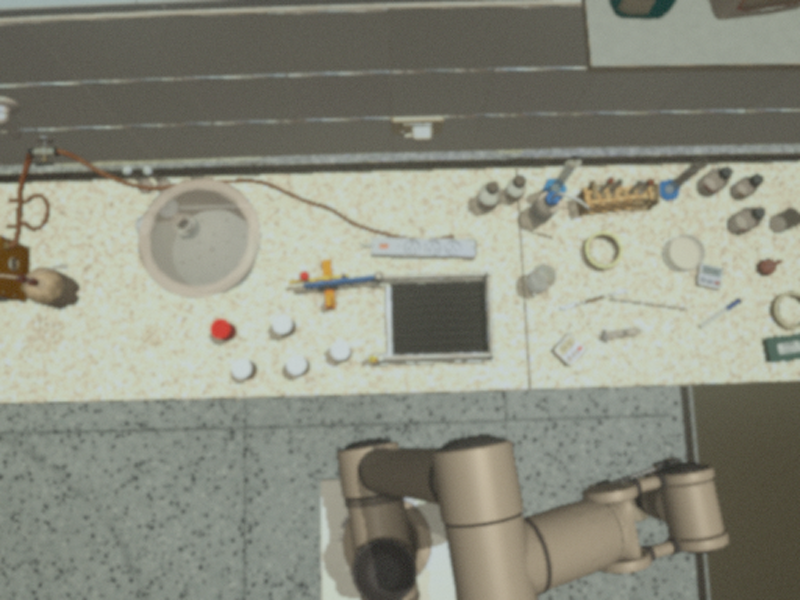

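View pics/side0.png

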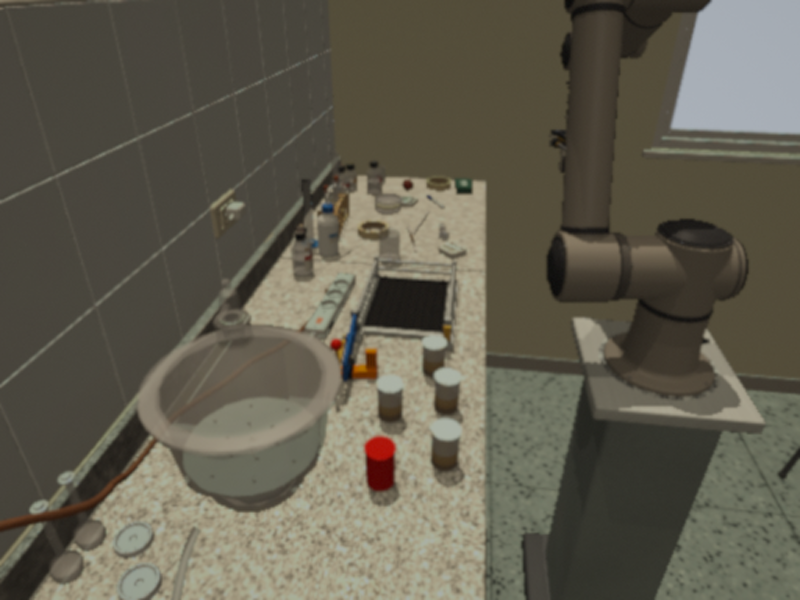

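The top view shows four white lids at (283,325), (242,369), (297,365) and (340,351), and the red decoy at (222,330). It also shows the wedge tab near (328,300), the platform centred at about (438,317), and the gate open to the left along y≈283. In the side view the tab is at (371,360) and the latch knob at (336,344).

```bash
python3 - <<'E'
from h import *
im,ct=shot('top'); 
hsv=cv2.cvtColor(im,cv2.COLOR_RGB2HSV); 
def blobs(m,z,amin,c=ct,roi=(slice(0,384),slice(0,512))):
    mm=np.zeros_like(m,np.uint8); mm[roi]=m[roi]
    n,l,s,ce=cv2.connectedComponentsWithStats(mm)
    for i in range(1,n):
        if s[i,4]>=amin: print(ce[i].round(1),s[i],onz(c,*ce[i],z).round(4))
print('lids')
for u,v in [(283,325),(242,369),(297,365),(340,351)]:
    u0,v0=int(u*.64),int(v*.64); p=im[v0-11:v0+12,u0-11:u0+12].astype(int)
    m=((p.min(2)>180)&(p.max(2)-p.min(2)<22)).astype(np.uint8)
    n,l,s,ce=cv2.connectedComponentsWithStats(m); i=1+s[1:,4].argmax(); q=ce[i]+[u0-11,v0-11]
    print(q.round(1),s[i],onz(ct,*q,.075).round(4))
H,S,V=cv2.split(hsv)
print('orange');blobs((H>5)&(H<20)&(S>170)&(V>120),.064,10,roi=(slice(155,210),slice(170,260)))
print('red');blobs(((H<5)|(H>172))&(S>150),.106,5,roi=(slice(160,200),slice(170,260)))
print('blue');blobs((H>100)&(H<125)&(S>110),.07,10,roi=(slice(160,200),slice(170,260)))
print('mat');mm=(V<75);mm2=np.zeros_like(H);mm2[170:235,240:320]=mm[170:235,240:320]*255
cn=max(cv2.findContours(mm2,0,2)[0],key=cv2.contourArea);r=cv2.minAreaRect(cn);print(r,onz(ct,*r[0],.016),[onz(ct,*p,.016).round(3) for p in cv2.boxPoints(r)])
for n,(u,v,z) in dict(beaker=(539,280,.04),timer=(572,348,.02),hinge=(384,279,.074),fr=(489,277,.074),nr=(490,357,.074),nl=(387,357,.074)).items(): print(n,onz(ct,u*.64,v*.64,z).round(3))
c=im[150:260,140:330]; cv2.imwrite('pics/top1.png',cv2.resize(c,(798,462),interpolation=cv2.INTER_CUBIC)[:,:,::-1])
E
```

```text
lids
[181.3 203.7] [  0   0  23  16 259] [0.5361 0.2349 0.075 ]
[151.2 234.1] [  0   0  20  23 283] [0.4249 0.3471 0.075 ]
[190.2 229.4] [  0   0  23  19 307] [0.4385 0.2015 0.075 ]
[218.  220.2] [  0   0  23  17 258] [0.47   0.0972 0.075 ]
orange
red
[194.5 176. ] [194 175   2   3   6] [0.6347 0.18   0.106 ]
blue
mat
((281.205322265625, 203.42892456054688), (41.505653381347656, 57.491783142089844), 87.61405944824219) [ 0.53483312 -0.14507777  0.016     ] [array([ 0.616, -0.032,  0.016]), array([ 0.619, -0.258,  0.016]), array([ 0.455, -0.257,  0.016]), array([ 0.452, -0.034,  0.016])]
beaker [ 0.62  -0.395  0.04 ]
timer [ 0.45  -0.471  0.02 ]
hinge [ 0.626 -0.01   0.074]
fr [ 0.624 -0.266  0.074]
nr [ 0.429 -0.259  0.074]
nl [ 0.436 -0.013  0.074]
```

View pics/top1.png

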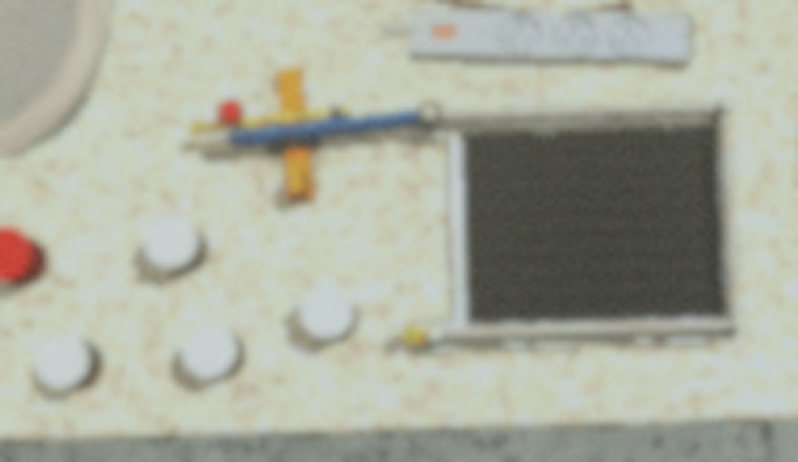

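```bash
python3 - <<'E'
from h import *
ct=cal('top'); cs=cal('side')
f=lambda u,v:(140+u/4.2,150+v/4.2)
for n,(u,v,z) in dict(gA=(171,242,.075),gB=(65,362,.075),gC=(208,353,.075),gD=(325,312,.075),tab=(299,187,.064),knob=(230,112,.106),hinge=(430,113,.074),latch=(415,337,.07)).items(): print(n,onz(ct,*f(u,v),z).round(3))
for n,(a,b) in dict(gA=((171,242),(390,385)),gD=((325,312),(434,343)),tab=((299,187),(371,352)),knob=((230,112),(336,344))).items(): print(n,tri(ct,f(*a),cs,(b[0]*.64,b[1]*.64)))
E
```

```text
gA [0.521 0.237 0.075]
gB [0.417 0.331 0.075]
gC [0.421 0.204 0.075]
gD [0.455 0.1   0.075]
tab [0.57  0.123 0.064]
knob [0.632 0.179 0.106]
hinge [0.633 0.002 0.074]
latch [0.431 0.021 0.07 ]
gA (array([0.52308783, 0.23779189, 0.07090693]), np.float64(0.0023370071634875294))
gD (array([0.45645526, 0.10010742, 0.07172027]), np.float64(0.002632429753527694))
tab (array([0.57516823, 0.12423935, 0.05421859]), np.float64(0.0073414807844108905))
knob (array([0.63279074, 0.17912641, 0.10634222]), np.float64(0.0014723685451698192))
```

Request:
move_arm(rows=[[0, 0, 25, 0.15, -1], [20, 30, 20, 0.15, -1], [30, 50, 0, 0.15, -1], [30, 50, 0, 0.15, -1], [30, 50, 0, 0.15, -1], [30, 50, 0, 0.15, -1], [30, 50, 0, 0.15, -1], [30, 50, 0, 0.15, -1], [30, 50, 0, 0.1, -1], [30, 50, 0, 0, -1], [30, 50, 0, 0, -1], [30, 50, 0, 0, -1]])

```text
time: 1.35
tool_pos: [0.4213, -0.0442, 0.2718]
tool_rot: [3.141, 0.0, 1.577]
contact_force: [0.8, -1.7, -0.7]
opening: 0.0916
grip_force: 0.0
```

Request:
move_arm(rows=[[15, 48, -10, 0, -1], [15, 48, -10, 0, -1], [5, 48, -10, 0, -1], [0, 0, 0, 0, -1]])

```text
time: 1.75
tool_pos: [0.4541, 0.1004, 0.2406]
tool_rot: [-3.139, -0.002, 1.583]
contact_force: [-0.3, 0.2, -0.4]
opening: 0.0915
grip_force: 0.0
```

```bash
cat >> h.py <<'E'
def lids(name='wrist',fn=None,z=.075):
    "circles of white lids -> world"
    im,c=shot(name,fn); g=cv2.medianBlur(cv2.cvtColor(im,cv2.COLOR_RGB2GRAY),5)
    h=abs(ray(c,256,192)[0][2]-z); r=c[0][0,0]*.0237/h/ .95
    k=cv2.HoughCircles(g,cv2.HOUGH_GRADIENT,1.5,40,param1=80,param2=25,minRadius=int(r*.75),maxRadius=int(r*1.25))
    o=[]
    for u,v,q in ([] if k is None else k[0]):
        p=im[int(max(v-5,0)):int(v+5),int(max(u-5,0)):int(u+5)].reshape(-1,3).mean(0)
        o.append((round(u),round(v),round(q),p.round(),onz(c,u,v,z).round(4)))
    return o
E
python3 - <<'E'
from h import *
for l in lids(fn='w1.png'): print(*l)
E
```

```text
227 74 29 [186. 176. 152.] [0.4209 0.2026 0.075 ]
338 38 27 [234. 240. 237.] [0.5261 0.2372 0.075 ]
211 241 29 [225. 216. 181.] [0.3995 0.0262 0.075 ]
215 134 29 [231. 226. 195.] [0.408  0.1446 0.075 ]
397 112 24 [153. 142. 117.] [0.5905 0.1704 0.075 ]
218 199 26 [227. 220. 189.] [0.4093 0.076  0.075 ]
200 32 26 [141. 131. 108.] [0.3957 0.2406 0.075 ]
392 155 26 [81. 59. 36.] [0.5914 0.1261 0.075 ]
394 217 26 [177. 169. 142.] [0.6025 0.0576 0.075 ]
469 208 22 [201. 198. 172.] [0.6888 0.069  0.075 ]
254 32 21 [231. 227. 197.] [0.4466 0.2408 0.075 ]
446 70 29 [227. 222. 190.] [0.6365 0.213  0.075 ]
290 127 29 [232. 227. 196.] [0.4835 0.1531 0.075 ]
262 176 29 [236. 242. 222.] [0.4557 0.1014 0.075 ]
293 220 29 [234. 234. 209.] [0.4909 0.0529 0.075 ]
283 64 27 [141. 131. 109.] [0.4742 0.2128 0.075 ]
218 325 21 [223. 216. 183.] [ 0.4043 -0.0895  0.075 ]
355 202 21 [230. 225. 191.] [0.5567 0.0746 0.075 ]
406 290 29 [64. 61. 56.] [ 0.6323 -0.0376  0.075 ]
316 173 22 [233. 232. 204.] [0.5122 0.1055 0.075 ]
160 215 26 [149. 155. 139.] [0.3441 0.056  0.075 ]
358 92 19 [231. 230. 203.] [0.5489 0.188  0.075 ]
```

View pics/w1.png

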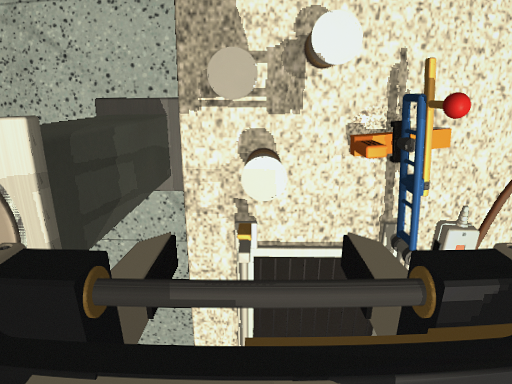

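Request:
move_arm(rows=[[1, 1, -45, 0, -1], [1, 0, -45, 0, -1], [0, 0, -45, 0, -1], [0, 0, -40, 0, -1], [0, 0, -25, 0, -1], [0, 0, -10, 0, -1], [0, 0, 0, 0, 1], [0, 0, 0, 0, 1], [0, 0, 0, 0, 1], [0, 0, 0, 0, 1], [0, 0, 0, 0, 1]], newtons=20)

```text
time: 2.9
tool_pos: [0.4575, 0.0964, 0.0331]
tool_rot: [3.14, -0.0, 1.577]
contact_force: [-0.5, -0.1, -0.6]
opening: 0.0565
grip_force: 0.0
```

Request:
move_arm(rows=[[0, 0, 15, 0, 1], [0, 0, 30, 0, 1], [0, 0, 40, 0, 1], [0, 0, 25, 0, 1], [0, 0, 0, 0, 1]])

```text
time: 3.4
tool_pos: [0.4591, 0.0966, 0.1458]
tool_rot: [3.134, -0.0, 1.577]
contact_force: [1.0, -0.3, -1.7]
opening: 0.0465
grip_force: 19.9
```

```bash
cat >> h.py <<'E'
def heldview(fn):
    im,c=shot('wrist'); t=monitor.observe()['tool_pos']
    for d in (.03,.045): print(d,proj(c,t+[0,0,d]).round())
    u,v=proj(c,t+[0,0,.04]); u,v=int(u),int(v)
    cv2.imwrite('pics/'+fn,cv2.resize(im[max(v-70,0):v+70,u-100:u+100],(800,560))[:,:,::-1]); print(u-100,max(v-70,0))
E
python3 -c "
from h import *
heldview('w2.png')"
```

```text
0.03 [258. 278.]
0.045 [258. 297.]
158 220
```

View pics/w2.png

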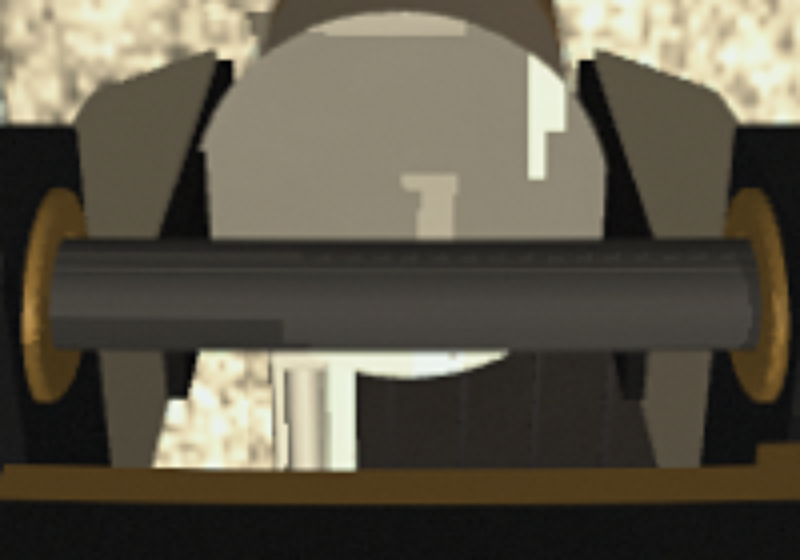

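The glass is held upright, with its lid (crop centre at about (405,195)) roughly 30 mm above the TCP. The underside is therefore about 45 mm below the TCP, and I will allow for that when placing it.

Request:
move_arm(rows=[[8, -20, 5, 0, 1], [10, -40, 0, 0, 1], [10, -40, 0, 0, 1], [10, -40, 0, 0, 1], [10, -40, 0, 0, 1], [10, -40, 0, 0, 1], [8, -40, 0, 0, 1], [8, -40, 0, 0, 1], [0, -20, 0, 0, 1], [0, -10, 0, 0, 1], [0, 0, 0, 0, 1]])

```text
time: 4.55
tool_pos: [0.5302, -0.2341, 0.1457]
tool_rot: [-3.139, -0.001, 1.575]
contact_force: [-0.4, 0.7, -1.2]
opening: 0.0467
grip_force: 19.9
```

Request:
move_arm(rows=[[0, 0, -25, 0, 1], [0, 0, -30, 0, 1], [0, 0, -20, 0, 1], [0, 0, 0, 0, 1], [0, 0, 0, 0, 1]])

```text
time: 5.05
tool_pos: [0.5311, -0.2325, 0.0724]
tool_rot: [-3.141, -0.001, 1.578]
contact_force: [0.6, 0.0, -0.4]
opening: 0.0468
grip_force: 19.9
```

Request:
move_arm(rows=[[0, 0, -4, 0, 1], [0, 0, -2, 0, 1], [0, 0, 0, 0, 1]])

```text
time: 5.35
tool_pos: [0.5311, -0.2336, 0.0667]
tool_rot: [3.141, 0.0, 1.577]
contact_force: [-1.1, 0.2, -0.9]
opening: 0.0469
grip_force: 19.9
```

Request:
move_arm(rows=[[0, 0, -3, 0, 1], [0, 0, 0, 0, 1]])

```text
time: 5.55
tool_pos: [0.5316, -0.234, 0.0639]
tool_rot: [3.14, 0.001, 1.577]
contact_force: [0.5, -0.3, 3.0]
opening: 0.0468
grip_force: 20.0
```

Request:
move_arm(rows=[[0, 0, -3, 0, 1], [0, 0, 0, 0, 1]])

```text
time: 5.75
tool_pos: [0.5332, -0.2347, 0.0626]
tool_rot: [3.136, 0.003, 1.577]
contact_force: [1.7, 0.7, 10.7]
opening: 0.0461
grip_force: 20.0
```

Request:
move_arm(rows=[[0, 0, -3, 0, 1], [0, 0, 0, 0, 1]])

```text
time: 5.95
tool_pos: [0.5339, -0.2351, 0.0612]
tool_rot: [3.134, 0.004, 1.577]
contact_force: [0.2, 2.3, 20.3]
opening: 0.0468
grip_force: 20.0
```

Request:
move_arm(rows=[[0, 0, 6, 0, 1], [0, 0, 0, 0, 1], [0, 0, 0, 0, -1], [0, 0, 0, 0, -1], [0, 0, 0, 0, -1], [0, 0, 0, 0, -1], [0, 0, 20, 0, -1], [0, 0, 40, 0, -1], [0, 10, 40, 0, -1], [0, 40, 20, 0, -1], [0, 50, 0, 0, -1], [0, 50, 0, 0, -1]])

```text
time: 7.15
tool_pos: [0.5311, -0.0826, 0.1841]
tool_rot: [3.14, 0.0, 1.575]
contact_force: [0.0, 0.4, 0.0]
opening: 0.0921
grip_force: 0.0
```

```bash
python3 - <<'E'
from h import *
im,c=shot('top'); cv2.imwrite('pics/t2.png',cv2.resize(im[150:260,140:330],(798,462),interpolation=cv2.INTER_CUBIC)[:,:,::-1]); print(monitor.observe()['tool_pos'])
E
```

```text
[ 0.53010375 -0.07495078  0.18363813]
```

View pics/t2.png

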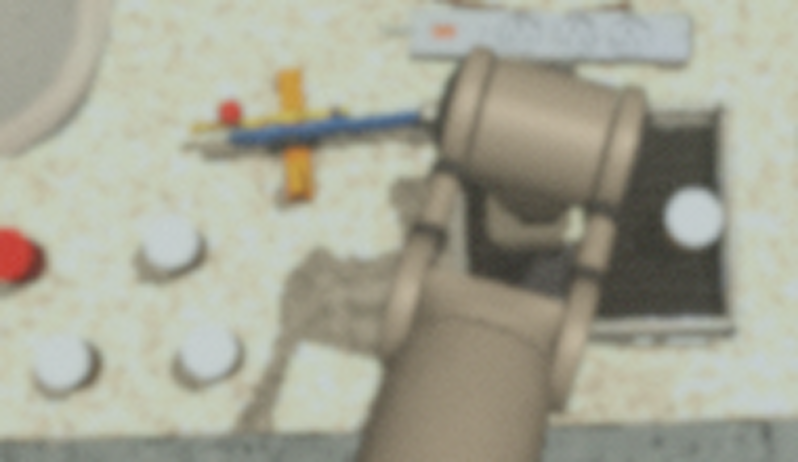

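Request:
move_arm(rows=[[-10, 27, 0, 0, -1], [-16, 40, 0, 0, -1], [-16, 45, 0, 0, -1], [-16, 45, 0, 0, -1], [-16, 45, 0, 0, -1], [-16, 45, -20, 0, -1], [-12, 20, -30, 0, -1], [-6, 10, -20, 0, -1], [0, 0, -10, 0, -1], [0, 0, 0, 0, -1]])

```text
time: 8.2
tool_pos: [0.4232, 0.1914, 0.103]
tool_rot: [-3.139, 0.001, 1.577]
contact_force: [-0.5, -0.4, 0.0]
opening: 0.0918
grip_force: 0.0
```

```bash
cat >> h.py <<'E'
def near(p,z=.075,name='wrist'):
    "lid nearest to expected p: bright neutral blob"
    im,c=shot(name); f=im.astype(int); m=((f[...,2]>205)&(f[...,0]-f[...,2]<16)).astype(np.uint8)
    m=cv2.morphologyEx(m,cv2.MORPH_OPEN,np.ones((5,5)))
    n,l,s,ce=cv2.connectedComponentsWithStats(m)
    q=[(s[i,4],ce[i].round(),s[i,:4],onz(c,s[i,0]+s[i,2]/2,s[i,1]+s[i,3]/2,z).round(4)) for i in range(1,n) if s[i,4]>150]
    for a in q: print(*a)
    print('exp px',proj(c,np.append(p,z)).round())
E
python3 -c "
from h import *
near([.4215,.202]);print(monitor.observe()['tool_pos'],monitor.observe()['tool_pos'])"
```

```text
733 [270.   9.] [253   0  43  23] [0.4299 0.317  0.075 ]
171 [402.  26.] [398  14  10  24] [0.5002 0.3118 0.075 ]
4918 [430. 157.] [391 118  95  80] [0.5312 0.239  0.075 ]
357 [281. 186.] [271 176  26  18] [0.4374 0.2211 0.075 ]
774 [260. 236.] [237 228  45  20] [0.4228 0.1857 0.075 ]
exp px [258. 214.]
[0.42406615 0.19126111 0.10393907] [0.42406615 0.19126111 0.10393907]
```

Request:
move_arm(rows=[[-2, 10, -25, 0, -1], [0, 0, -30, 0, -1], [0, 0, -15, 0, -1], [0, 0, -4, 0, 1], [0, 0, 0, 0, 1], [0, 0, 0, 0, 1], [0, 0, 0, 0, 1], [0, 0, 0, 0, 1], [0, 0, 0, 0, 1], [0, 0, 0, 0, 1], [0, 0, 0, 0, 1], [0, 0, 0, 0, 1]])

```text
time: 9.45
tool_pos: [0.422, 0.2019, 0.0303]
tool_rot: [3.14, -0.0, 1.577]
contact_force: [0.8, -0.9, 5.3]
opening: 0.047
grip_force: 20.0
```

Request:
move_arm(rows=[[0, 0, 15, 0, 1], [0, 0, 35, 0, 1], [0, 0, 45, 0, 1], [0, 0, 20, 0, 1], [0, 0, 0, 0, 1], [0, 0, 0, 0, 1]])

```text
time: 10.05
tool_pos: [0.421, 0.2017, 0.1444]
tool_rot: [-3.141, 0.0, 1.577]
contact_force: [-1.1, 0.1, -0.5]
opening: 0.047
grip_force: 20.0
```

```bash
python3 -c "
from h import *
heldview('w3.png');print(monitor.observe()['tool_pos'])"
```

```text
0.03 [259. 280.]
0.045 [259. 299.]
159 222
[0.42060241 0.20154016 0.14375599]
```

View pics/w3.png

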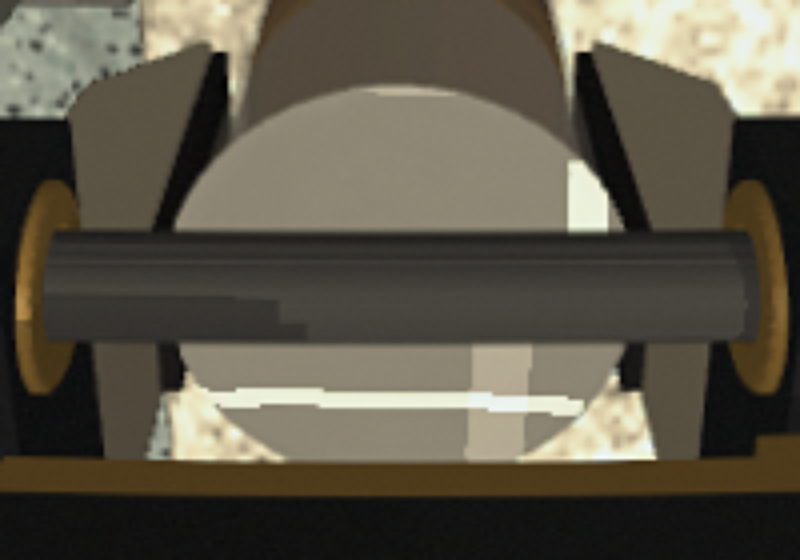

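Held upright, with the lid at crop centre (400,280), about 42 mm above the TCP.

Request:
move_arm(rows=[[8, -22, 0, 0, 1], [12, -40, 0, 0, 1], [12, -40, 0, 0, 1], [12, -40, 0, 0, 1], [12, -40, 0, 0, 1], [12, -40, 0, 0, 1], [12, -40, 0, 0, 1], [12, -40, 0, 0, 1], [10, -40, 0, 0, 1], [9, -25, 0, 0, 1], [0, -10, 0, 0, 1], [0, 0, 0, 0, 1]])

```text
time: 11.3
tool_pos: [0.5315, -0.1757, 0.1431]
tool_rot: [-3.138, -0.002, 1.575]
contact_force: [0.1, 0.5, -0.9]
opening: 0.0471
grip_force: 20.0
```

Request:
move_arm(rows=[[0, 0, -25, 0, 1], [0, 0, -35, 0, 1], [0, 0, -24, 0, 1], [0, 0, -8, 0, 1], [0, 0, 0, 0, 1]])

```text
time: 11.8
tool_pos: [0.5316, -0.1736, 0.0518]
tool_rot: [-3.139, -0.002, 1.578]
contact_force: [0.4, 0.9, 0.1]
opening: 0.0471
grip_force: 20.0
```

Request:
move_arm(rows=[[0, 0, -3, 0, 1], [0, 0, 0, 0, 1]])

```text
time: 12.0
tool_pos: [0.5332, -0.1752, 0.0509]
tool_rot: [3.14, 0.001, 1.577]
contact_force: [0.1, 0.0, -0.3]
opening: 0.0474
grip_force: 20.0
```

Request:
move_arm(rows=[[0, 0, -3, 0, 1], [0, 0, 0, 0, 1]])

```text
time: 12.2
tool_pos: [0.5327, -0.1753, 0.0472]
tool_rot: [3.141, 0.0, 1.577]
contact_force: [0.0, 0.3, -1.0]
opening: 0.0469
grip_force: 20.0
```

Request:
move_arm(rows=[[0, 0, -3, 0, 1], [0, 0, 0, 0, 1]])

```text
time: 12.4
tool_pos: [0.5341, -0.1758, 0.0456]
tool_rot: [3.138, 0.002, 1.577]
contact_force: [0.5, 0.8, 8.3]
opening: 0.0471
grip_force: 20.0
```

Request:
move_arm(rows=[[0, 0, 2, 0, -1], [0, 0, 0, 0, -1], [0, 0, 0, 0, -1], [0, 0, 0, 0, -1], [0, 0, 0, 0, -1], [0, 0, 0, 0, -1], [0, 0, 30, 0, -1], [0, 0, 45, 0, -1], [0, 15, 45, 0, -1], [0, 40, 15, 0, -1], [0, 45, 0, 0, -1], [0, 45, 0, 0, -1]])

```text
time: 13.6
tool_pos: [0.5326, -0.0291, 0.1818]
tool_rot: [3.14, 0.0, 1.576]
contact_force: [1.2, 0.3, -0.5]
opening: 0.0921
grip_force: 0.0
```

Request:
move_arm(rows=[[0, 45, 0, 0, -1], [0, 45, 0, 0, -1], [0, 45, 0, 0, -1], [-3, 45, 0, 0, -1], [-4, 45, 0, 0, -1], [0, 32, 0, 0, -1], [0, 10, 0, 0, -1], [0, 0, 0, 0, -1], [0, 0, 0, 0, -1]])

```text
time: 14.5
tool_pos: [0.5256, 0.2357, 0.1807]
tool_rot: [-3.141, 0.001, 1.576]
contact_force: [-0.8, 1.7, -0.4]
opening: 0.092
grip_force: 0.0
```

```bash
python3 -c "
from h import *
near([.5255,.2365]);print(monitor.observe()['tool_pos'])"
```

```text
473 [255. 173.] [235 164  43  20] [0.5226 0.2533 0.075 ]
exp px [260. 193.]
[0.52569551 0.23534223 0.18079711]
```

Request:
move_arm(rows=[[-1, 1, -40, 0, -1], [0, 0, -45, 0, -1], [0, 0, -40, 0, -1], [0, 0, -20, 0, -1], [0, 0, -5, 0, 1], [0, 0, 0, 0, 1], [0, 0, 0, 0, 1], [0, 0, 0, 0, 1], [0, 0, 0, 0, 1], [0, 0, 0, 0, 1], [0, 0, 0, 0, 1], [0, 0, 0, 0, 1]])

```text
time: 15.75
tool_pos: [0.525, 0.238, 0.0316]
tool_rot: [3.14, -0.0, 1.577]
contact_force: [-0.8, -0.3, 5.1]
opening: 0.0466
grip_force: 20.0
```

Request:
move_arm(rows=[[0, 0, 0, 0, 1], [0, 0, 15, 0, 1], [0, 0, 35, 0, 1], [0, 0, 45, 0, 1], [0, 0, 20, 0, 1], [0, 0, 0, 0, 1], [0, 0, 0, 0, 1]])

```text
time: 16.45
tool_pos: [0.524, 0.2377, 0.1452]
tool_rot: [-3.141, 0.0, 1.577]
contact_force: [0.5, -0.1, -1.4]
opening: 0.0464
grip_force: 20.0
```

Request:
move_arm(rows=[[1, -22, 0, 0, 1], [1, -40, 0, 0, 1], [1, -40, 0, 0, 1], [1, -40, 0, 0, 1], [1, -40, 0, 0, 1], [1, -40, 0, 0, 1], [1, -40, 0, 0, 1], [1, -40, 0, 0, 1], [0, -30, 0, 0, 1], [0, -18, 0, 0, 1], [0, -8, 0, 0, 1], [0, 0, 0, 0, 1]])

```text
time: 17.65
tool_pos: [0.5318, -0.1206, 0.1444]
tool_rot: [-3.139, -0.001, 1.575]
contact_force: [-0.1, 0.8, -1.4]
opening: 0.0467
grip_force: 20.0
```

Request:
move_arm(rows=[[0, 0, -25, 0, 1], [0, 0, -35, 0, 1], [0, 0, -24, 0, 1], [0, 0, -11, 0, 1], [0, 0, 0, 0, 1]])

```text
time: 18.15
tool_pos: [0.5319, -0.1189, 0.0497]
tool_rot: [-3.139, -0.001, 1.578]
contact_force: [0.4, -0.3, 0.1]
opening: 0.0469
grip_force: 20.0
```

Request:
move_arm(rows=[[0, 0, -3, 0, 1], [0, 0, 0, 0, 1]])

```text
time: 18.35
tool_pos: [0.5331, -0.1201, 0.0487]
tool_rot: [3.14, 0.001, 1.577]
contact_force: [-0.8, 0.3, -0.4]
opening: 0.0472
grip_force: 20.0
```

Request:
move_arm(rows=[[0, 0, -2, 0, 1], [0, 0, 0, 0, 1]])

```text
time: 18.55
tool_pos: [0.5334, -0.1205, 0.0474]
tool_rot: [3.139, 0.001, 1.577]
contact_force: [0.1, 0.2, 5.1]
opening: 0.0467
grip_force: 20.0
```

Request:
move_arm(rows=[[0, 0, 1, 0, -1], [0, 0, 0, 0, -1], [0, 0, 0, 0, -1], [0, 0, 0, 0, -1], [0, 0, 0, 0, -1], [0, 0, 0, 0, -1], [0, 0, 30, 0, -1], [0, 0, 45, 0, -1], [0, 15, 45, 0, -1], [-10, 40, 15, 0, -1], [-14, 45, 0, 0, -1], [-14, 45, 0, 0, -1]])

```text
time: 19.75
tool_pos: [0.4943, 0.0259, 0.1827]
tool_rot: [3.14, 0.0, 1.576]
contact_force: [0.5, 0.2, -0.5]
opening: 0.0922
grip_force: 0.0
```

Request:
move_arm(rows=[[-14, 45, 0, 0, -1], [-14, 45, 0, 0, -1], [-14, 45, 0, 0, -1], [-14, 45, 0, 0, -1], [-12, 45, 0, 0, -1], [-10, 40, 0, 0, -1], [0, 30, 0, 0, -1], [0, 11, 0, 0, -1], [0, 0, 0, 0, -1], [0, 0, 0, 0, -1]])

```text
time: 20.75
tool_pos: [0.4166, 0.3298, 0.1817]
tool_rot: [-3.141, 0.001, 1.577]
contact_force: [0.0, -0.1, -0.3]
opening: 0.0917
grip_force: 0.0
```

```bash
python3 - <<'E'
from h import *
im,c=shot('wrist'); print(monitor.observe()['tool_pos'],proj(c,[.417,.331,.075]))
t,ct=shot('top')
o=np.zeros((600,800,3),np.uint8); o[:384,:512]=im; o[-210:,-400:]=cv2.resize(t[155:255,140:330],(400,210)); cv2.imwrite('pics/m4.png',o[:,:,::-1])
E
```

```text
[0.41670874 0.32948315 0.1817642 ] [260.39394008 192.00558481]
```

View pics/m4.png

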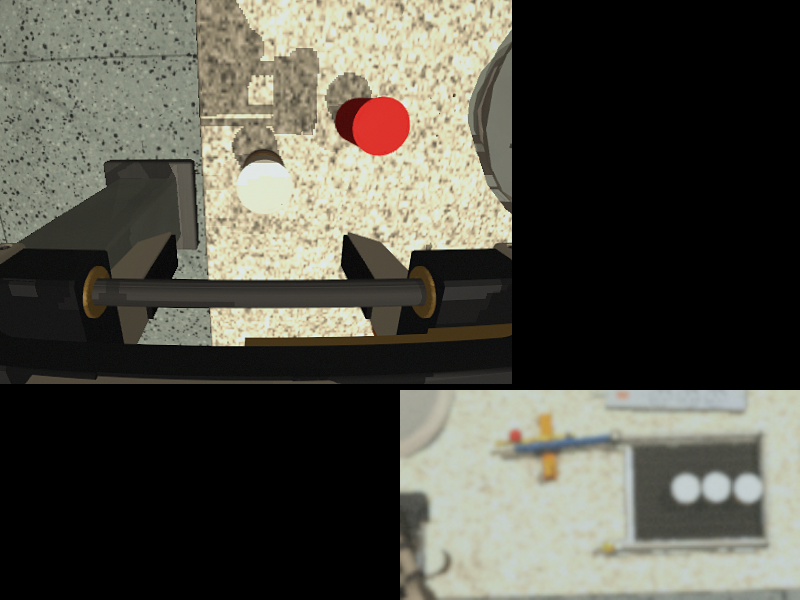

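Three glasses stand in a row on the mat. The last lid is at (265,188) in the wrist view, and the red decoy at (381,126) is clear of the fingers.

Request:
move_arm(rows=[[4, 4, -40, 0, -1], [0, 0, -45, 0, -1], [0, 0, -40, 0, -1], [0, 0, -20, 0, -1], [0, 0, -5, 0, 1], [0, 0, 0, 0, 1], [0, 0, 0, 0, 1], [0, 0, 0, 0, 1], [0, 0, 0, 0, 1], [0, 0, 0, 0, 1], [0, 0, 0, 0, 1], [0, 0, 0, 0, 1]])

```text
time: 22.05
tool_pos: [0.4209, 0.3351, 0.0326]
tool_rot: [3.14, -0.001, 1.577]
contact_force: [0.2, -0.6, 5.9]
opening: 0.0466
grip_force: 20.0
```

Request:
move_arm(rows=[[0, 0, 0, 0, 1], [0, 0, 15, 0, 1], [0, 0, 35, 0, 1], [0, 0, 45, 0, 1], [0, 0, 20, 0, 1], [0, 0, 0, 0, 1], [0, 0, 0, 0, 1]])

```text
time: 22.75
tool_pos: [0.4202, 0.3346, 0.1464]
tool_rot: [-3.141, 0.0, 1.577]
contact_force: [0.0, 0.0, -0.8]
opening: 0.0467
grip_force: 20.0
```

To (0.533,-0.064): dx +112, dy −399.

Request:
move_arm(rows=[[6, -22, 0, 0, 1], [12, -40, 0, 0, 1], [12, -40, 0, 0, 1], [12, -40, 0, 0, 1], [12, -40, 0, 0, 1], [12, -40, 0, 0, 1], [12, -40, 0, 0, 1], [12, -40, 0, 0, 1], [12, -40, 0, 0, 1], [10, -35, 0, 0, 1], [0, -20, 0, 0, 1], [0, 0, 0, 0, 1]])

```text
time: 23.95
tool_pos: [0.5316, -0.0646, 0.1447]
tool_rot: [-3.138, -0.0, 1.573]
contact_force: [-0.3, 0.4, -1.1]
opening: 0.0463
grip_force: 20.0
```

Request:
move_arm(rows=[[0, -2, -25, 0, 1], [0, 0, -35, 0, 1], [0, 0, -24, 0, 1], [0, 0, -11, 0, 1], [0, 0, -2, 0, 1], [0, 0, 0, 0, 1]])

```text
time: 24.55
tool_pos: [0.5325, -0.0637, 0.0497]
tool_rot: [-3.141, -0.0, 1.577]
contact_force: [0.7, 0.0, -0.2]
opening: 0.0469
grip_force: 20.0
```

Request:
move_arm(rows=[[0, 0, -2, 0, 1], [0, 0, 0, 0, 1]])

```text
time: 24.75
tool_pos: [0.5329, -0.0641, 0.0484]
tool_rot: [3.141, 0.0, 1.577]
contact_force: [-1.6, -0.3, -0.6]
opening: 0.0465
grip_force: 20.0
```

Request:
move_arm(rows=[[0, 0, -2, 0, 1], [0, 0, 0, 0, 1]])

```text
time: 24.95
tool_pos: [0.5333, -0.0643, 0.0477]
tool_rot: [3.139, 0.001, 1.577]
contact_force: [-3.2, 0.5, 11.3]
opening: 0.0466
grip_force: 20.0
```

Request:
move_arm(rows=[[0, 0, 1, 0, -1], [0, 0, 0, 0, -1], [0, 0, 0, 0, -1], [0, 0, 0, 0, -1], [0, 0, 0, 0, -1], [0, 0, 0, 0, -1], [0, 0, 30, 0, -1], [0, 0, 45, 0, -1], [0, 15, 45, -0.07, -1], [0, 30, 35, -0.15, -1], [0, 30, 20, -0.15, -1], [0, 20, 0, -0.15, -1]])

```text
time: 26.15
tool_pos: [0.5339, 0.0323, 0.2256]
tool_rot: [3.136, -0.003, 1.051]
contact_force: [0.5, -0.4, -1.1]
opening: 0.0917
grip_force: 0.0
```

Request:
move_arm(rows=[[-10, 20, 0, -0.15, -1], [-10, 20, 0, -0.15, -1], [-5, 20, 0, -0.15, -1], [0, 20, 0, -0.15, -1], [0, 13, 0, -0.15, -1], [0, 0, 0, -0.15, -1], [0, 0, 0, -0.15, -1], [0, 0, 0, 0, -1], [0, 0, 0, 0, -1]])

```text
time: 27.05
tool_pos: [0.5075, 0.1238, 0.2218]
tool_rot: [3.142, 0.0, 0.011]
contact_force: [0.1, -0.2, 0.3]
opening: 0.092
grip_force: 0.0
```

```bash
python3 - <<'E'
from h import *
im,c=shot('wrist','w5.png'); print(monitor.observe()['tool_pos'],monitor.observe()['tool_rot'],proj(c,[.571,.124,.064]),proj(c,[.633,.179,.106]))
E
```

```text
[0.50748425 0.12369292 0.22185481] [3.14148000e+00 2.56961581e-04 1.02983029e-02] [259.25944225 114.61101957] [191.4069741   38.53295689]
```

View pics/w5.png

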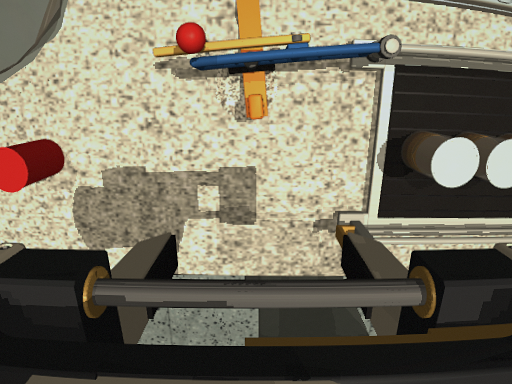

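```bash
python3 - <<'E'
from h import *
im=cv2.imread('pics/w5.png')[:,:,::-1]; c=cal('wrist')
h=cv2.cvtColor(np.ascontiguousarray(im),cv2.COLOR_RGB2HSV); m=((h[...,0]>8)&(h[...,0]<19)&(h[...,1]>150)&(h[...,2]>120)); m[:,:225]=0;m[:,290:]=0;m[140:]=0
for v in range(0,125,4):
    x=np.where(m[v])[0]
    if len(x): print(v,x.min(),x.max(),end=' | ')
print()
for v,z in((119,.064),(94,.064)): print(onz(c,256.5,v,z))
print('ramp far',onz(c,248,2,.008),'near',onz(c,254.5,88,.018))
print('knob',onz(c,191,38,.106),'hinge',onz(c,390,46,.074),'gate end',onz(c,194,63,.07),onz(c,380,48,.07))
cv2.imwrite('pics/tab.png',cv2.resize(im[0:140,170:330],(800,700))[:600,:,::-1])
E
```

```text
0 237 258 | 4 237 258 | 8 237 259 | 12 237 259 | 16 238 259 | 20 238 260 | 24 241 260 | 28 239 260 | 32 239 245 | 36 243 261 | 40 228 230 | 44 259 272 | 48 225 262 | 72 254 264 | 76 243 264 | 80 243 264 | 84 244 265 | 88 244 265 | 92 244 265 | 96 245 261 | 100 245 266 | 104 246 266 | 108 246 266 | 112 246 267 | 116 247 262 | 
[0.56679684 0.12653459 0.064     ]
[0.59032086 0.12672375 0.064     ]
ramp far [0.68581374 0.1368693  0.008     ] near [0.59690882 0.12924159 0.018     ]
knob [0.63344973 0.17917433 0.106     ] hinge [0.63522343 0.00595843 0.074     ] gate end [0.6177137 0.1843547 0.07     ] [0.63369397 0.01367122 0.07      ]
```

View pics/tab.png

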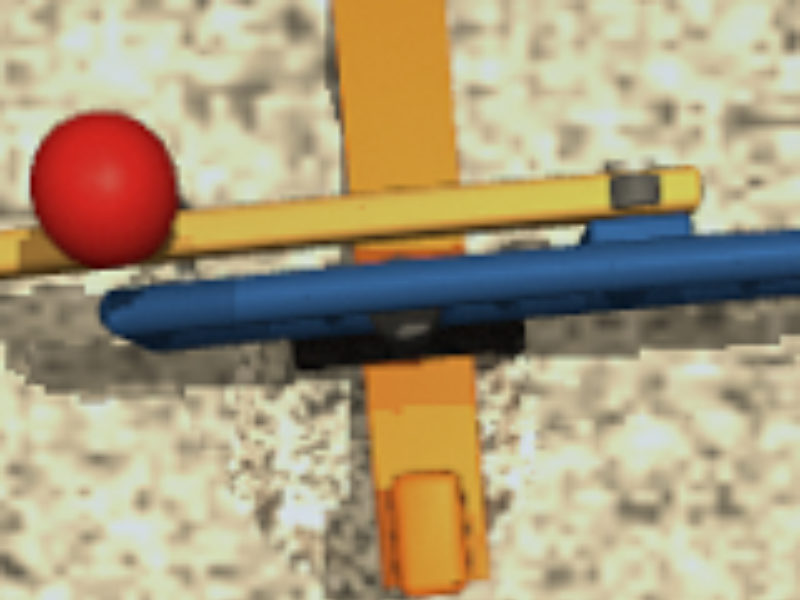

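The tab centre in the wrist picture is at about (255,107), world (0.5785, 0.1275). The wedge yaw is about 0.09, the gate is at about 1.48 rad, and the knob is at (0.633, 0.179).

Request:
move_arm(rows=[[20, 2, -20, 0.08, 0.2], [30, 2, -30, 0, 0.2], [21, 0, -30, 0, 0.2], [0, 0, -30, 0, 0.2], [0, 0, 0, 0, 0.2], [0, 0, 0, 0, 0.2]])

```text
time: 27.7
tool_pos: [0.5784, 0.1277, 0.1122]
tool_rot: [3.142, 0.001, 0.088]
contact_force: [0.4, -0.9, 1.0]
opening: 0.0484
grip_force: 0.0
```

Request:
move_arm(rows=[[0, 0, -30, 0, 0.2], [0, 0, -30, 0, 0.2], [0, 0, -18, 0, 0.2], [0, 0, -5, 0, 1], [0, 0, 0, 0, 1], [0, 0, 0, 0, 1], [0, 0, 0, 0, 1], [0, 0, 0, 0, 1], [0, 0, 0, 0, 1]], newtons=40)

```text
time: 28.6
tool_pos: [0.5798, 0.1279, 0.031]
tool_rot: [3.141, -0.004, 0.087]
contact_force: [-0.5, -0.8, 6.9]
opening: 0.0137
grip_force: 40.0
```

Request:
move_arm(rows=[[-0.3, 3, 0, 0, 1], [-0.7, 3, 0, 0, 1], [0, -4.5, 0, 0, 1], [0, -4.5, 0, 0, 1], [-0.9, 4.4, 0, 0, 1], [-0.9, 4.4, 0, 0, 1], [-0.1, -4.5, 0, 0, 1], [-0.1, -4.5, 0, 0, 1], [-0.9, 4.4, 0, 0, 1], [-0.9, 4.4, 0, 0, 1], [-0.1, -4.5, 0, 0, 1], [-0.1, -4.5, 0, 0, 1]])

```text
time: 29.8
tool_pos: [0.5761, 0.1277, 0.031]
tool_rot: [-3.137, -0.007, 0.087]
contact_force: [2.0, 13.3, 4.4]
opening: 0.0135
grip_force: 40.2
```

```bash
cat >> h.py <<'E'
def knob(fn=None):
    im,c=shot('top'); h=cv2.cvtColor(im,cv2.COLOR_RGB2HSV); H,S,V=cv2.split(h)
    m=(((H<8)|(H>170))&(S>110)&(V>100)).astype(np.uint8); k=np.zeros_like(m); k[165:190,180:230]=m[165:190,180:230]
    ys,xs=np.where(k); print('knob',len(xs),onz(c,xs.mean(),ys.mean(),.106).round(4) if len(xs) else None, monitor.observe()['tool_pos'].round(4), monitor.observe()['contact_force'].round(1))
    if fn: cv2.imwrite('pics/'+fn,cv2.resize(im[150:260,140:330],(798,462))[:,:,::-1])
    s,cs=shot('side'); H,S,V=cv2.split(cv2.cvtColor(s,cv2.COLOR_RGB2HSV)); m=(((H<8)|(H>170))&(S>110)&(V>100)); m[:, :195]=0;m[:,235:]=0;m[:205]=0;m[235:]=0
    ys,xs=np.where(m); print('side knob px',len(xs),xs.mean() if len(xs) else 0,ys.mean() if len(ys) else 0)
E
python3 -c "
from h import *
knob()
ct=cal('side');print(proj(ct,[.633,.179,.106]))"
```

```text
knob 0 None [0.5759 0.1271 0.031 ] [ 3.6 11.4  4.7]
side knob px 29 214.41379310344828 219.24137931034483
[215.2360983  220.27804658]
```

Request:
move_arm(rows=[[-0.9, 4.4, 0, 0, 1], [-0.9, 4.4, 0, 0, 1], [-0.1, -4.5, 0, 0, 1], [-0.1, -4.5, 0, 0, 1], [-0.9, 4.4, 0, 0, 1], [-0.9, 4.4, 0, 0, 1], [-0.1, -4.5, 0, 0, 1], [-0.1, -4.5, 0, 0, 1], [-0.9, 4.4, 0, 0, 1], [-0.9, 4.4, 0, 0, 1], [-0.1, -4.5, 0, 0, 1], [-0.1, -4.5, 0, 0, 1]])

```text
time: 31.1
tool_pos: [0.5702, 0.1271, 0.031]
tool_rot: [-3.137, -0.007, 0.087]
contact_force: [4.3, 18.3, 6.4]
opening: 0.0139
grip_force: 40.3
```

```bash
python3 -c "
from h import *
knob()
im=cv2.resize(cv2.imread('pics/side0.png'),(512,384))[:,:,::-1];H,S,V=cv2.split(cv2.cvtColor(np.ascontiguousarray(im),cv2.COLOR_RGB2HSV)); m=(((H<8)|(H>170))&(S>110)&(V>100)); m[:, :195]=0;m[:,235:]=0;m[:205]=0;m[235:]=0
ys,xs=np.where(m); print(len(xs),xs.mean(),ys.mean())
ct=cal('side');print(proj(ct,[.603,.175,.106]))"
```

```text
knob 0 None [0.5699 0.1264 0.031 ] [ 3.9 10.9  4.7]
side knob px 28 214.5 219.14285714285714
28 214.5 219.14285714285714
[225.74010585 220.37186575]
```

Request:
move_arm(rows=[[-0.9, 4.4, 0, 0, 1], [-0.9, 4.4, 0, 0, 1], [-0.1, -4.5, 0, 0, 1], [-0.1, -4.5, 0, 0, 1], [-0.9, 4.4, 0, 0, 1], [-0.9, 4.4, 0, 0, 1], [-0.1, -4.5, 0, 0, 1], [-0.1, -4.5, 0, 0, 1], [-0.9, 4.4, 0, 0, 1], [-0.9, 4.4, 0, 0, 1], [-0.1, -4.5, 0, 0, 1], [-0.1, -4.5, 0, 0, 1]])

```text
time: 32.4
tool_pos: [0.5643, 0.1263, 0.031]
tool_rot: [-3.137, -0.008, 0.087]
contact_force: [3.3, 16.3, 4.5]
opening: 0.0138
grip_force: 40.3
```

Request:
move_arm(rows=[[-0.9, 4.4, 0, 0, 1], [-0.9, 4.4, 0, 0, 1], [-0.1, -4.5, 0, 0, 1], [-0.1, -4.5, 0, 0, 1], [-0.9, 4.4, 0, 0, 1], [-0.9, 4.4, 0, 0, 1], [-0.1, -4.5, 0, 0, 1], [-0.1, -4.5, 0, 0, 1], [-0.9, 4.4, 0, 0, 1], [-0.9, 4.4, 0, 0, 1], [-0.1, -4.5, 0, 0, 1], [-0.1, -4.5, 0, 0, 1]])

```text
time: 33.6
tool_pos: [0.5583, 0.1256, 0.031]
tool_rot: [-3.137, -0.008, 0.087]
contact_force: [3.2, 16.4, 5.4]
opening: 0.0137
grip_force: 40.4
```

```bash
python3 -c "
from h import *
knob()"
```

```text
knob 0 None [0.5582 0.1251 0.031 ] [ 5.1 11.2  4.4]
side knob px 28 214.5 219.14285714285714
```

Request:
move_arm(rows=[[-0.9, 4.4, 0, 0, 1], [-0.9, 4.4, 0, 0, 1], [-0.1, -4.5, 0, 0, 1], [-0.1, -4.5, 0, 0, 1], [-0.9, 4.4, 0, 0, 1], [-0.9, 4.4, 0, 0, 1], [-0.1, -4.5, 0, 0, 1], [-0.1, -4.5, 0, 0, 1], [-0.9, 4.4, 0, 0, 1], [-0.9, 4.4, 0, 0, 1], [-0.1, -4.5, 0, 0, 1], [-0.1, -4.5, 0, 0, 1]])

```text
time: 34.9
tool_pos: [0.5524, 0.1247, 0.031]
tool_rot: [-3.138, -0.008, 0.087]
contact_force: [4.4, 15.4, 5.3]
opening: 0.0138
grip_force: 40.4
```

Request:
move_arm(rows=[[-0.9, 4.4, 0, 0, 1], [-0.9, 4.4, 0, 0, 1], [-0.1, -4.5, 0, 0, 1], [-0.1, -4.5, 0, 0, 1], [-0.9, 4.4, 0, 0, 1], [-0.9, 4.4, 0, 0, 1], [-0.1, -4.5, 0, 0, 1], [-0.1, -4.5, 0, 0, 1], [-0.9, 4.4, 0, 0, 1], [-0.9, 4.4, 0, 0, 1], [-0.1, -4.5, 0, 0, 1], [-0.1, -4.5, 0, 0, 1]])

```text
time: 36.1
tool_pos: [0.5465, 0.124, 0.031]
tool_rot: [-3.138, -0.008, 0.087]
contact_force: [3.7, 16.0, 5.5]
opening: 0.014
grip_force: 40.4
```

Request:
move_arm(rows=[[-0.9, 4.4, 0, 0, 1], [-0.9, 4.4, 0, 0, 1], [-0.1, -4.5, 0, 0, 1], [-0.1, -4.5, 0, 0, 1], [-0.9, 4.4, 0, 0, 1], [-0.9, 4.4, 0, 0, 1], [-0.1, -4.5, 0, 0, 1], [-0.1, -4.5, 0, 0, 1], [-0.9, 4.4, 0, 0, 1], [-0.9, 4.4, 0, 0, 1], [-0.1, -4.5, 0, 0, 1], [-0.1, -4.5, 0, 0, 1]])

```text
time: 37.3
tool_pos: [0.5405, 0.1233, 0.031]
tool_rot: [-3.138, -0.008, 0.087]
contact_force: [3.3, 15.9, 5.8]
opening: 0.0137
grip_force: 40.4
```

```bash
python3 -c "
from h import *
knob()"
```

```text
knob 12 [0.6347 0.18   0.106 ] [0.5403 0.1229 0.031 ] [ 4.  10.6  4.8]
side knob px 28 214.5 219.14285714285714
```

Request:
move_arm(rows=[[-0.9, 4.4, 0, 0, 1], [-0.9, 4.4, 0, 0, 1], [-0.3, -3, 0, 0, 1], [-0.3, -3, 0, 0, 1], [-0.9, 3, 0, 0, 1], [-0.9, 3, 0, 0, 1], [-0.3, -3, 0, 0, 1], [-0.3, -3, 0, 0, 1], [-0.9, 3, 0, 0, 1], [-0.9, 3, 0, 0, 1], [-0.3, -3, 0, 0, 1], [-0.3, -2, 0, 0, 1]])

```text
time: 38.6
tool_pos: [0.5326, 0.1256, 0.031]
tool_rot: [-3.14, -0.006, 0.087]
contact_force: [0.9, 5.0, 6.8]
opening: 0.0138
grip_force: 40.0
```

```bash
python3 -c "
from h import *
knob()"
```

```text
knob 17 [0.6322 0.1799 0.106 ] [0.5326 0.1253 0.031 ] [1.7 4.  7.3]
side knob px 28 214.5 219.14285714285714
```

Request:
move_arm(rows=[[-1, 1, 0, 0, 1], [-2, 0, 0, 0, 1], [-2, 0, 0, 0, 1], [-2, 0, 0, 0, 1], [0, 0, 0, 0, 1]])

```text
time: 39.2
tool_pos: [0.526, 0.1259, 0.031]
tool_rot: [-3.142, -0.007, 0.087]
contact_force: [2.8, 0.1, 6.0]
opening: 0.0141
grip_force: 40.0
```

```bash
python3 -c "
from h import *
knob()"
```

```text
knob 15 [0.6332 0.1804 0.106 ] [0.526  0.1259 0.031 ] [ 3.4 -0.1  6.5]
side knob px 28 214.5 219.14285714285714
```

Request:
move_arm(rows=[[-8, -0.7, 0, 0, 1], [-15, -1.3, 0, 0, 1], [-20, -1.8, 0, 0, 1], [-20, -1.8, 0, 0, 1], [-10, -0.9, 0, 0, 1], [0, 0, 10, 0, 1], [-5, 10, 10, 0, 1], [-10, 35, 0, 0, 1], [-8, 40, 0, 0, 1], [0, 40, 0, 0, 1], [0, 25, 0, 0, 1], [0, 10, 0, 0, 1]])

```text
time: 40.5
tool_pos: [0.4269, 0.282, 0.0495]
tool_rot: [-3.141, -0.001, 0.09]
contact_force: [-0.0, 0.2, -1.5]
opening: 0.0136
grip_force: 40.0
```

Request:
move_arm(rows=[[0, 0, 0, 0, 1], [0, 0, -8, 0, 1], [0, 0, -8, 0, 1], [0, 0, -2, 0, 1], [0, 0, 0, 0, 1]])

```text
time: 41.0
tool_pos: [0.427, 0.2779, 0.0309]
tool_rot: [3.141, 0.001, 0.085]
contact_force: [-3.6, -1.7, 5.9]
opening: 0.0138
grip_force: 40.0
```

```bash
python3 -c "
from h import *
knob('t6.png');print(monitor.observe()['contact_force'],monitor.observe()['opening'])"
```

```text
knob 14 [0.6336 0.18   0.106 ] [0.427  0.2779 0.0309] [-3.1 -0.8  6.1]
side knob px 28 214.5 219.14285714285714
[-4.01381015 -1.3012921   6.32611664] 0.013826268556518764
```

View pics/t6.png

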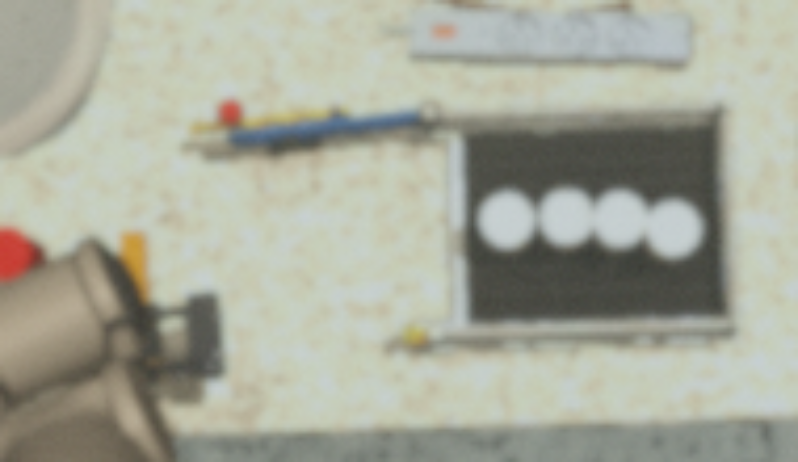

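The gate is unmoved and the wedge has been set down. The four lids are on the mat at crop positions (508,219), (567,217), (620,218) and (674,230). The last glass has been nudged but still stands inside the limits.

Request:
move_arm(rows=[[0, 0, 0, 0, 0], [0, 0, 0, 0, 0], [0, 0, 0, 0, 0], [0, 0, 0, 0, 0], [0, 0, 30, 0, 0], [0, 0, 45, 0, -0.2], [0, 0, 50, 0.15, -0.2], [20, -10, 45, 0.15, -0.2], [30, -15, 15, 0.15, -0.2], [30, -15, 0, 0.15, -0.2], [30, -15, 0, 0.15, -0.2], [30, -15, 0, 0.15, -0.2]])

```text
time: 42.3
tool_pos: [0.5683, 0.2084, 0.2158]
tool_rot: [3.141, -0.0, 0.993]
contact_force: [0.0, -0.3, 0.3]
opening: 0.0554
grip_force: 0.0
```

Request:
move_arm(rows=[[30, -15, 0, 0.15, -0.2], [20, -10, 0, 0.15, -0.2], [10, -3, 0, 0.15, -0.2], [6, 0, 0, 0.15, -0.2], [0, 0, 0, 0.07, -0.2], [0, 0, 0, 0, -0.2], [0, 0, 0, 0, -0.2]])

```text
time: 43.0
tool_pos: [0.6331, 0.1811, 0.2155]
tool_rot: [-3.141, 0.0, 1.655]
contact_force: [-0.2, -0.2, 0.6]
opening: 0.0551
grip_force: 0.0
```

```bash
python3 - <<'E'
from h import *
im,c=shot('wrist','w7.png'); s=monitor.observe(); print(s['tool_pos'],s['tool_rot'])
H,S,V=cv2.split(cv2.cvtColor(im,cv2.COLOR_RGB2HSV)); m=(((H<6)|(H>172))&(S>150)&(V>70)).astype(np.uint8)
n,l,st,ce=cv2.connectedComponentsWithStats(m)
for i in range(1,n):
    if st[i,4]>60: print(ce[i],st[i],onz(c,st[i,0]+st[i,2]/2,st[i,1]+st[i,3]/2,.106))
print(proj(c,[.633,.18,.106]))
E
```

```text
[0.63309307 0.18117414 0.2155911 ] [-3.14143215e+00  3.80206542e-05  1.65501026e+00]
[260.13508443 194.49530957] [248 182  26  26 533] [0.63424969 0.1790123  0.106     ]
[259.68357656 193.82135802]
```

```bash
python3 - <<'E'
from h import *
t,ct=shot('top'); s,cs=shot('side')
o=np.zeros((600,800,3),np.uint8); o[:300]=cv2.resize(t[165:250,130:330],(800,300),interpolation=2)[:300]; o[300:]=cv2.resize(s[160:310,190:390],(800,300),interpolation=2)
cv2.imwrite('pics/m8.png',o[:,:,::-1])
H,S,V=cv2.split(cv2.cvtColor(t,cv2.COLOR_RGB2HSV)); m=((H>8)&(H<22)&(S>130)&(V>120)).astype(np.uint8); m[:190]=0; m[:, :130]=0;m[:,235:]=0
ys,xs=np.where(m); print(len(xs),onz(ct,xs.mean(),ys.mean(),.015))
E
```

```text
0 [nan nan nan]<stdin>:6: RuntimeWarning: Mean of empty slice.
  ret = ret.dtype.type(ret / rcount)
```

View pics/m8.png

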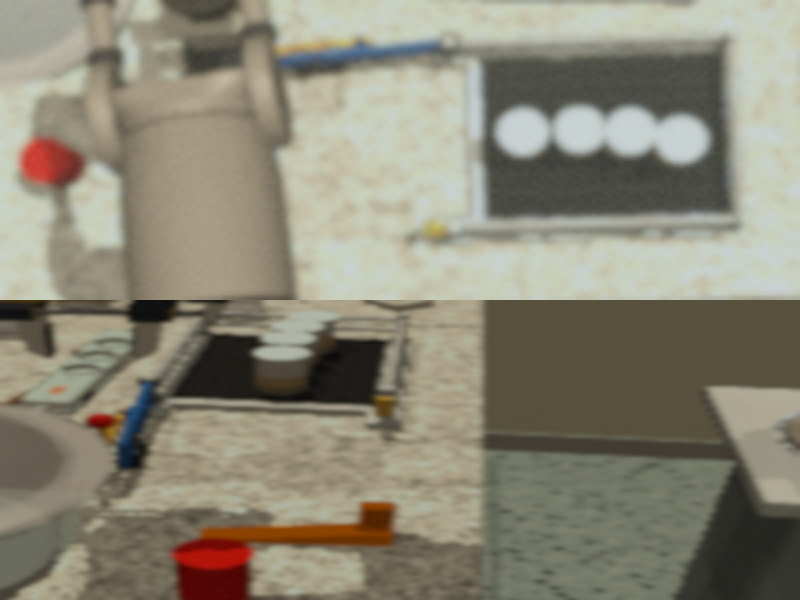

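The wedge lies flat at side-crop (300,535), the glasses stand upright, and the gate is open. Next I take the knob.

Request:
move_arm(rows=[[1, -2, -40, 0, -0.2], [0, 0, -45, 0, -0.2], [0, 0, -30, 0, -0.2], [0, 0, -10, 0, -0.2], [0, 0, -2, 0, 1], [0, 0, 0, 0, 1], [0, 0, 0, 0, 1], [0, 0, 0, 0, 1], [0, 0, 0, 0, 1], [0, 0, 0, 0, 1]], newtons=20)

```text
time: 44.15
tool_pos: [0.6348, 0.1793, 0.0901]
tool_rot: [3.139, -0.0, 1.657]
contact_force: [-0.9, 0.8, 4.7]
opening: 0.0224
grip_force: 20.0
```

```bash
python3 - <<'E'
import numpy as np
h=np.array([.635,.0045])
k=lambda q,a=175:1000*(h+np.array([-np.cos(q),np.sin(q)])*a/1000+.014*np.array([np.sin(q),np.cos(q)]))
qs=[1.48,1.45,1.38]+list(np.arange(1.28,.25,-.1)); 
P=[k(q) for q in qs]; print(P[0],P[-1],qs[-1]); print([ (p2-p1).round(1).tolist()+[round(a-b,2)] for p1,p2,a,b in zip(P,P[1:],qs,qs[1:])])
E
```

```text
[633.07479754 180.04855054] [470.68427738  66.31701464] 0.27999999999999914
[[-5.3, -0.1, 0.03], [-12.3, -0.9, 0.07], [-17.3, -2.8, np.float64(0.1)], [-17.0, -4.5, np.float64(0.1)], [-16.4, -6.2, np.float64(0.1)], [-15.7, -7.8, np.float64(0.1)], [-14.9, -9.3, np.float64(0.1)], [-13.9, -10.8, np.float64(0.1)], [-12.7, -12.1, np.float64(0.1)], [-11.4, -13.3, np.float64(0.1)], [-10.1, -14.4, np.float64(0.1)], [-8.6, -15.3, np.float64(0.1)], [-7.0, -16.1, np.float64(0.1)]]
```

Request:
move_arm(rows=[[-5.3, -0.1, 0, 0.03, 1], [-12.3, -0.9, 0, 0.07, 1], [-17.3, -2.8, 0, 0.1, 1], [-17, -4.5, 0, 0.1, 1], [-16.4, -6.2, 0, 0.1, 1], [-15.7, -7.8, 0, 0.1, 1], [0, 0, 0, 0, 1], [0, 0, 0, 0, 1]])

```text
time: 44.95
tool_pos: [0.5501, 0.1563, 0.0899]
tool_rot: [3.141, 0.001, 2.158]
contact_force: [-2.1, -1.0, 8.0]
opening: 0.0226
grip_force: 20.0
```

Request:
move_arm(rows=[[-14.9, -9.3, 0, 0.1, 1], [-13.9, -10.8, 0, 0.1, 1], [-12.7, -12.1, 0, 0.1, 1], [-11.4, -13.3, 0, 0.1, 1], [-10.1, -14.4, 0, 0.1, 1], [-8.6, -15.3, 0, 0.1, 1], [-7, -16.1, 0, 0.1, 1], [0, 0, 0, 0, 1], [0, 0, 0, 0, 1]])

```text
time: 45.85
tool_pos: [0.4725, 0.0646, 0.0899]
tool_rot: [3.141, 0.003, 2.857]
contact_force: [1.0, -1.9, 6.8]
opening: 0.0226
grip_force: 20.0
```

Request:
move_arm(rows=[[2.7, -0.8, 4.4, 0, 1], [2.7, -0.8, 4.4, 0, 1], [3.2, -0.9, 4, 0, 1], [3.2, -0.9, 4, 0, 1], [3.5, -1, 3.7, 0, 1], [3.5, -1, 3.7, 0, 1], [3.7, -1, 3.5, 0, 1], [0, 0, 0, 0, 1], [0, 0, 0, 0, 1]])

```text
time: 46.75
tool_pos: [0.494, 0.0593, 0.1165]
tool_rot: [3.141, -0.0, 2.857]
contact_force: [-3.5, -1.4, 2.7]
opening: 0.0226
grip_force: 20.0
```

```bash
python3 - <<'E'
from h import *
s,cs=shot('side'); im,c=shot('wrist')
print(monitor.observe()['tool_pos'])
o=np.zeros((600,800,3),np.uint8); o[:384,:512]=im; o[384:,:432]=cv2.resize(s[170:270,220:420],(432,216),interpolation=2)
cv2.imwrite('pics/m9.png',o[:,:,::-1])
E
```

```text
[0.49380693 0.0593031  0.1163172 ]
```

View pics/m9.png

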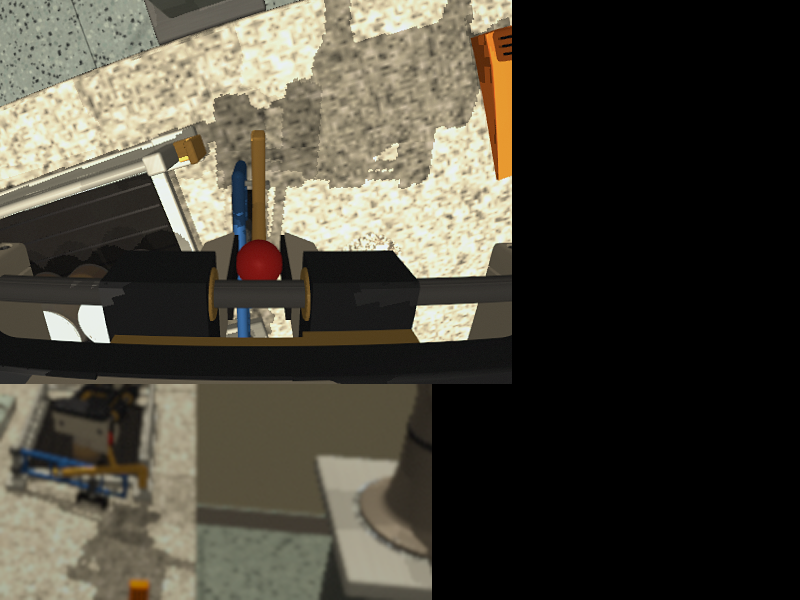

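The knob is held at (259,262) in the wrist view and the bar is visibly lifted in the side crop. I swing the gate home next.

```bash
python3 - <<'E'
import numpy as np
k=lambda q,a=151.8:np.array([-np.cos(q),np.sin(q)])*a+14*np.array([np.sin(q),np.cos(q)])
qs=[.279,.23,.18,.13,.09,.05,.02,-.01,-.03];P=[k(q) for q in qs]
print([ (b-a).round(1).tolist() for a,b in zip(P,P[1:])])
E
```

```text
[[-2.5, -7.0], [-2.2, -7.3], [-1.9, -7.4], [-1.2, -6.0], [-1.0, -6.0], [-0.6, -4.5], [-0.4, -4.6], [-0.2, -3.0]]
```

Request:
move_arm(rows=[[-2.5, -7, 0, 0.05, 1], [-2.2, -7.3, 0, 0.05, 1], [-1.9, -7.4, 0, 0.05, 1], [-1.2, -6, 0, 0.04, 1], [-1, -6, 0, 0.04, 1], [-0.6, -4.5, 0, 0.03, 1], [-0.4, -4.6, 0, 0.03, 1], [0, 0, 0, 0, 1], [0, 0, 0, 0, 1]])

```text
time: 47.75
tool_pos: [0.4841, 0.0177, 0.1162]
tool_rot: [3.139, -0.0, -3.137]
contact_force: [-2.9, 5.9, 2.6]
opening: 0.0222
grip_force: 20.0
```

Request:
move_arm(rows=[[0, -3, 0, 0, 1], [0, 0, 0, 0, 1], [0, 0, 0, 0, 1]])

```text
time: 48.05
tool_pos: [0.4838, 0.0172, 0.116]
tool_rot: [3.135, -0.001, -3.137]
contact_force: [-2.6, 17.7, -0.0]
opening: 0.0228
grip_force: 20.0
```

Request:
move_arm(rows=[[0, 1, 0, 0, 1], [-3.8, 0, -3.5, 0, 1], [-3.6, 0, -3.7, 0, 1], [-3.6, 0, -3.7, 0, 1], [-3.3, 0, -4, 0, 1], [-3.3, 0, -4, 0, 1], [-2.8, 0, -4.4, 0, 1], [-2.8, 0, -4.4, 0, 1], [0, 0, 0, 0, 1], [0, 0, 0, 0, 1]])

```text
time: 49.05
tool_pos: [0.4626, 0.0172, 0.0895]
tool_rot: [3.137, 0.004, -3.137]
contact_force: [1.2, 15.6, 6.5]
opening: 0.0222
grip_force: 20.0
```

```bash
python3 - <<'E'
from h import *
s=monitor.observe();print(s['tool_pos'],s['contact_force'],s['opening'])
E
```

```text
[0.4625691  0.01724136 0.0895303 ] [ 1.20436905 15.6391525   6.54801383] 0.022205237927963663
```

Request:
move_arm(rows=[[0, 2, 0, 0, 1], [0, 0, 0, 0, 1], [0, 0, 0, 0, -0.2], [0, 0, 0, 0, -0.2], [0, 0, 0, 0, -0.2], [0, 0, 0, 0, -0.2], [0, 0, 10, 0, -0.2], [0, 0, 30, 0, -0.2], [0, 0, 45, 0, -0.2], [-10, 20, 40, 0, -0.2], [-10, 40, 0, 0, -0.2], [-10, 45, 0, 0, -0.2]])

```text
time: 50.25
tool_pos: [0.4317, 0.1218, 0.2159]
tool_rot: [3.141, 0.004, -3.139]
contact_force: [-0.6, 0.2, 0.1]
opening: 0.0553
grip_force: 0.0
```

Request:
move_arm(rows=[[0, 45, 0, 0, -0.2], [0, 45, 0, 0, -0.2], [0, 45, 0, 0, -0.2], [0, 20, 0, 0, -0.2], [0, 0, 0, 0, -0.2]])

```text
time: 50.75
tool_pos: [0.4308, 0.2787, 0.2141]
tool_rot: [3.141, 0.001, -3.133]
contact_force: [0.4, 0.3, -0.4]
opening: 0.0551
grip_force: 0.0
```

```bash
python3 - <<'E'
from h import *
t,ct=shot('top'); s,cs=shot('side')
H,S,V=cv2.split(cv2.cvtColor(s,cv2.COLOR_RGB2HSV)); 
for n,q in dict(shut=[.46,.0185,.106],lift=[.484,.0185,.134]).items(): print(n,proj(cs,q),proj(ct,q))
m=(((H<8)|(H>170))&(S>110)&(V>90)); m[:200]=m[:200]
for nm,im in(('side',s),('top',t)):
    H,S,V=cv2.split(cv2.cvtColor(im,cv2.COLOR_RGB2HSV)); m=(((H<8)|(H>170))&(S>110)&(V>90)).astype(np.uint8)
    n,l,st,ce=cv2.connectedComponentsWithStats(m); print(nm,[(ce[i].round(1).tolist(),int(st[i,4])) for i in range(1,n) if st[i,4]>7])
o=np.zeros((600,800,3),np.uint8); o[:260]=cv2.resize(t[180:245,130:330],(800,260),interpolation=2); o[260:]=cv2.resize(s[155:240,210:410],(800,340),interpolation=2)
cv2.imwrite('pics/m10.png',o[:,:,::-1])
E
```

```text
shut [279.48284419 196.15536321] [238.77552731 221.5156465 ]
lift [272.29761491 188.0476035 ] [238.30744404 214.13401231]
side [([242.7, 287.2], 267)]
top [([238.8, 221.0], 23)]
```

View pics/m10.png

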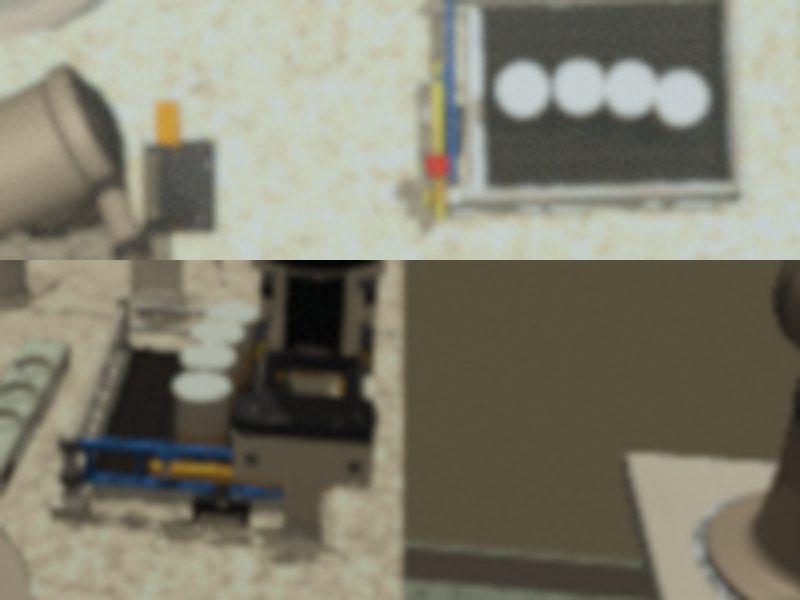

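The gate is shut, with the knob at top-view pixel (238.8,221.0) against a predicted bar-down position of (238.8,221.5). All four glasses stand on the mat, and the arm is clear.

```bash
python3 -c "
from cell import workorder; print(workorder.hand_in())"
```

```text
the job is handed in; nothing more can be done
None
```

I handed the job in at about 51 s of the 210 s, but `hand_in()` gave no verdict: by the cameras, four glasses stand on the mat, the wedge lies flat clear of the gate (unmoved while it came out), the gate is shut with the latch bar down in its catch, and nothing touched the timer or beaker.

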